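# Find the tin that rattles at the nurses' counter

### The arm

A 6-joint arm with a two-finger parallel gripper is mounted at the origin on the work surface. World frame = base frame: x ahead of the robot, y to its left, z up, the work surface at z = 0. Lengths are in m, angles in rad, forces in N, time in s.
With the tool pointing down it reaches from about 0.275 to 0.875 m from the base axis. Payload 12.5 kg.
Tool frame: the origin (TCP) lies on the centre line of the jaws, within the pads' length; the fingertips stand finger_overhang ahead of it and the grasp point (between the pads) lies 6 mm ahead of it (finger_overhang is the distance from the TCP to the fingertips, in m); z points along the fingers, y is the direction in which the jaws open and shut (so a half turn about z gives the same grasp; the last joint's range is limited). The gripper opens to 85 mm and grips with 20 to 120 N. Pads are 22 mm wide; open, the fingers measure 114 mm over their backs; the gripper's body (76 mm by 85 mm) begins 54 mm behind the grasp point. The pads swing forward as they close: fully open they stand 13 mm farther back than shut.
Start: joints at [-1.319, 0.351, 1.652, -0, 1.139, -0.085], TCP at [0.182, -0.519, 0.256] pointing down, gripper open.
Joint ranges: [-2.75, 2.75], [-0.79, 2.1], [0.01, 2.65], [-1.57, 4.71], [0.07, 3.14], [-2.87, 2.87]. Speed limits (rad/s): [2.22, 2.22, 2.79, 3.14, 3.14, 3.14].

### API

Orientations are given as [roll, pitch, yaw] about the fixed x, y, z axes, in that order (R = Rz(yaw) Ry(pitch) Rx(roll)).
In Python, from rig import * gives the robot as it stands.
- The arm moves only by the shell command python3 -m jog 'ROWS'. ROWS is JSON, a list of rows, each a list of 5 numbers: the shift along the tool's x, y, z in mm, then the turn about the tool's z in rad, then the finger opening in mm, from 0 to 85.4. A call has 1 to 8 rows; each row shifts and turns the commanded pose from where the row before left it, along the tool's axes as they then stand; what a row does not reach is not made up. A row lasts 1/12 s, in which the tool goes at most 41.7 mm and 7.16 degrees, less where a joint would pass 70% of its speed; a pose out of reach is approached as far as the arm can. A call is refused whole if a number of a shift passes 41.7 or a number of a turn 0.125, either way. A call with a gripper value outside its range is refused whole. The fingers move at their own pace and stop on an object; the grip force is fixed at half the most. Time passes only in rows, so rows that do not move let the fingers close. It gives the time, the measured TCP pose, the force and the opening at its end, in the units of the state.
- read_state(): the state, without advancing time (a new reading comes with each control period).
- grab_frame(name): name is "scene" or "top" or "wrist"; returns a dict with "pixels" (480x640x3 uint8, blue, green, red), "range_z" (480x640 float32, m along the optical axis (not along the pixel's ray), 0 where there is no reading), "fx", "fy", "cx", "cy" (pixels), "pose" (4x4, takes a point from camera to world coordinates). Camera axes: x right, y up, looking along -z (the intrinsics and any distortion apply to the point x, -y, -z); pixel columns grow to the right and rows downward; lengths in m; the calibration is good to about 2 mm. A picture is of the moment at which its call begins.
- close_job(): hands the job in, once; it reports no verdict.
The state is a dict: "t": time; "q": joint angles; "qvel": joint speeds; "joint_torque": joint torques, N m; "ee_pos": TCP position; "orientation": TCP orientation; "ft_force": force on the tool from outside, world axes, zero at the start; "ft_torque": the same for the moment, N m; "finger_gap": finger opening in m.
Only numpy, scipy, OpenCV 4.12 (cv2) and the standard library are available. Lean on these libraries where they do the work, as an engineer would, in place of code of your own. Each camera call takes 0.05 s, during which the arm holds its last target. There are 200 camera calls.

### The job

Swing the tray's keeper bar fully shut against its stop, so that the tray stays put; then pick up and shake the sealed tins to find the one with something loose rattling inside, putting each silent tin back flat in a bay of the tray. Finish while still holding the rattling tin out over the hand-over mat, level, still and well above it (about 15 cm), with the bar shut, the other two tins in the tray and the things on the counter left alone.

Things in the scene. Friction and masses are not known exactly. Their poses are not given: they have to be found in the camera images.
- dock: docked tray, fixed: grey base 210 x 430, painted tray floor 180 x 352, its top 6 above the counter. Origin: on the counter at the tray centre, x away from the robot at yaw 0. Keeper bar at the -y end. Three bays at y = +110, 0, -110, each takes a tin lengthways along x between cleats at its ends and corners only (tops 14 above the counter, 5 mm play); long sides free for fingers
- keeper (a joint): angle of the keeper bar (rad): 0 = shut, lying along the tray's x against its stop post; grows as it swings outward (to the tray's -y) about an upright hinge, up to 1.4; starts 0.7 to 1.3. The hinge is stiff (about 1 N at the peg) and holds the bar wherever it is left, also shut. Push it to the stop with up to 10 N
- keeper_hinge (a point): the upright hinge axis of the keeper bar, at the bar's mid height (53 above the counter); in the tray's frame at x = -85, y = -197
- keeper_peg (a point): black upright peg on the bar for pushing or pinching, 16 dia, 140 from the hinge; it rises from the bar's top (60) to 100 above the counter, this point is on its axis 80 above the counter. The bar itself is 10 wide and 14 high (46 to 60 above the counter), 170 long
- bay_l (a point): the left (tray +y) bay of the tray, where a sealed stainless tin lies at the start. The three tins look the same: 140 long (along the tray's x), 54 wide (y), 54 high, 0.3 to 0.8 kg. Point: fixed to the tray, where the tin's centre is to 2 mm, 33 above the counter; the same when a tin is put back. Grasp across the width
- bay_m (a point): the middle bay, with a tin just like the one described for bay_l, the point likewise. One tin, unknown beforehand and in any bay, has a loose 200 g slug inside that slides 90 mm from end to end of the tin once tipped over about 15 degrees or jerked lengthways over 2 m/s2; the other two are packed solid. Their weights tell nothing.
- bay_r (a point): the right (tray -y) bay, with a tin just like the one described for bay_l, the point likewise
- mat_center (a point): middle of the top of the hand-over mat, a flat square dark rubber mat with a grey centre, 160 x 160 x 4, fixed to the counter on the robot's right
- gel: bystander, leave alone: white plastic hand-gel bottle, 60 dia x 150 high; origin at the centre of its underside
- jar: bystander, leave alone: small glass jar, 60 dia x 75 high; origin at the centre of its underside
- tape: bystander, leave alone: paper-coloured tape roll lying flat, 80 dia x 22 high; origin at the centre of its underside
- mug: bystander, leave alone: white mug, 80 dia x 90 high; origin at the centre of its underside
- stapler: bystander, leave alone: black and grey stapler, 130 x 34 x 41 high; origin at the centre of its underside
- notes: bystander, leave alone: block of note paper, 76 x 76 x 30 high; origin at the centre of its underside
Things that resemble listed ones, but are neither listed nor needed, are in the scene too. Of the things shaped like the part that bears mat_center, the black one is meant.

How it is judged:
By the outcome, as a careful person would: the job done as asked, in the order asked, and still so for the second after the job is handed in, while the arm keeps its last pose, push and grip.
It also fails if it takes over 72 s, if anything falls off the work surface, if the arm or the gripper's body presses on something with over 40 N, if the wrist force passes 120 N, or if a joint passes its speed limit or range.

## Working session

There is one attempt and no reset: what is moved stays moved. The work goes in short steps, Python scripts to look and compute and a shell command to move; the robot and the scene stay as the last step left them, time stands still between calls to the robot, and variables do not carry over. Pictures are saved under pics/ and viewed, about 8 in all and at most 12, crops included, and the job is handed in when it is done.

```bash
ls; mkdir -p pics
cat > h.py <<'E'
from rig import *
import numpy as np, cv2
def grab(n,save=None):
    f=grab_frame(n)
    np.savez(''+n+'.npz',**f)
    if save: cv2.imwrite('pics/'+save,f['pixels'])
    return f
def world(f,u=None,v=None):
    Z=f['range_z'].astype(float)
    vv,uu=np.mgrid[0:480,0:640]
    P=np.stack([(uu-f['cx'])/f['fx']*Z,-(vv-f['cy'])/f['fy']*Z,-Z,np.ones_like(Z)],-1)@np.asarray(f['pose']).T
    return P[...,:3]
E
python3 - <<'E'
from h import *
s=read_state();print({k:np.round(v,3) for k,v in s.items()})
for n in('top','scene'):
    f=grab(n,n+'0.png');print(n,{k:(np.round(v,3).tolist()) for k,v in f.items() if k not in('pixels','range_z')})
E
```

```text
pics
{'t': np.float64(0.0), 'q': array([-1.319,  0.351,  1.652,  0.   ,  1.139, -0.085]), 'qvel': array([-0.002,  0.001, -0.001, -0.   ,  0.   , -0.   ]), 'joint_torque': array([-1.000e-03, -5.061e+01, -2.914e+01, -0.000e+00,  5.000e-03,
        0.000e+00]), 'ee_pos': array([ 0.182, -0.519,  0.256]), 'orientation': array([-3.14 , -0.   ,  0.337]), 'ft_force': array([-0.701, -0.287,  0.11 ]), 'ft_torque': array([-0.003,  0.014,  0.042]), 'finger_gap': np.float64(0.085)}
top {'fx': 461.169, 'fy': 461.169, 'cx': 324.026, 'cy': 240.916, 'pose': [[0.011, 0.997, -0.076, 0.364], [-1.0, 0.011, -0.009, -0.094], [-0.009, 0.076, 0.997, 1.509], [0.0, 0.0, 0.0, 1.0]]}
scene {'fx': 506.842, 'fy': 506.842, 'cx': 319.835, 'cy': 243.152, 'pose': [[-0.588, -0.66, 0.468, 1.107], [0.809, -0.479, 0.342, 0.387], [-0.002, 0.579, 0.815, 1.15], [0.0, 0.0, 0.0, 1.0]]}
```

View pics/top0.png

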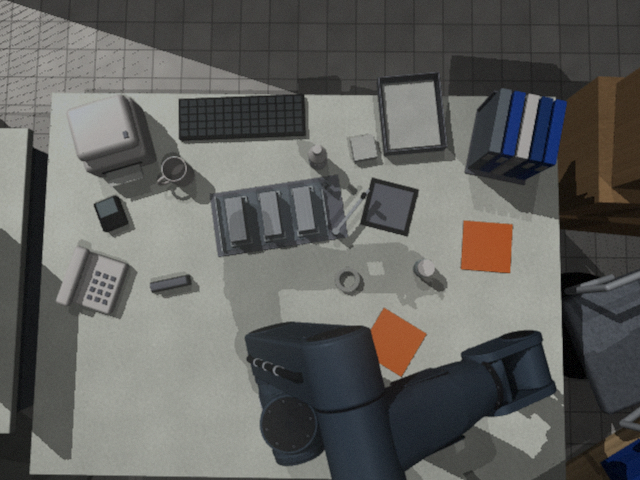

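View pics/scene0.png

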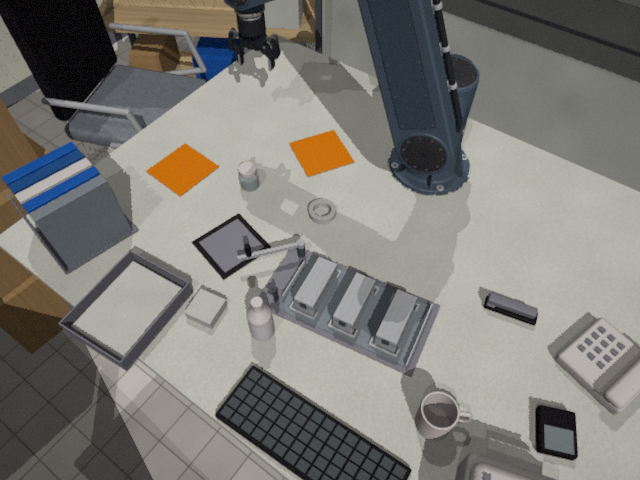

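Top view: three tins at (236,222), (271,216), (304,211). The keeper is open, with its bar near (350,215) and peg near (363,196). Mat candidates are dark (390,206), orange (487,247) and orange (397,342). The dark one with the grey centre fits the description. I'll measure and confirm it in a crop.

Run:
```python
from h import *
for n in('top','scene'):
    f=dict(np.load(n+'.npz'));W=world(f)
    if n=='top': Wt=W;ft=f
    m=(W[...,2]>.050)&(W[...,2]<.072)&(W[...,0]>.2)&(W[...,0]<.65)&(abs(W[...,1])<.45)
    k,l,st,c=cv2.connectedComponentsWithStats(m.astype(np.uint8),connectivity=4)
    for i in range(1,k):
        if st[i,4]>40:
            p=W[l==i];r=cv2.minAreaRect((p[:,:2]*1000).astype(np.float32));print(n,'tin?',c[i].round(),st[i,4],np.round(r[0],1),np.round(r[1]),round(r[2],1),p[:,2].mean().round(4))
    m=(W[...,2]>.075)&(W[...,2]<.2)&(W[...,0]>.2)&(W[...,0]<.75)&(W[...,1]<.35)&(W[...,1]>-.45)
    k,l,st,c=cv2.connectedComponentsWithStats(m.astype(np.uint8))
    for i in range(1,k):
        if st[i,4]>5:
            p=W[l==i];print(n,'tall',c[i].round(),st[i,4],p.mean(0).round(4),p.max(0).round(3),p.min(0).round(3))
c=ft['pixels'][140:260,200:440];cv2.imwrite('pics/crop1.png',cv2.resize(c,None,fx=3.3,fy=3.3,interpolation=cv2.INTER_CUBIC))
# mat
for nm,(u0,u1,v0,v1) in {'mat':(355,425,170,240)}.items():
    g=ft['pixels'].astype(int);m=np.zeros((480,640),np.uint8);m[v0:v1,u0:u1]=(g[v0:v1,u0:u1].sum(-1)<360)&(Wt[v0:v1,u0:u1,2]<.02)
    k,l,st,c=cv2.connectedComponentsWithStats(m);i=1+st[1:,4].argmax();p=Wt[l==i];r=cv2.minAreaRect((p[:,:2]*1000).astype(np.float32));print(nm,c[i],st[i,4],r,p[:,2].mean())
```

```text
top tin? [304. 208.] 743 [578.1 -15.1] [142.  54.] 9.3 0.0604
top tin? [271. 213.] 757 [561.8  90.7] [143.  55.] 9.3 0.0602
top tin? [347. 216.] 171 [ 556.3 -156.9] [ 20. 146.] 50.9 0.0603
top tin? [236. 219.] 765 [542.6 200.1] [143.  56.] 9.7 0.0604
top tall [318. 156.] 241 [ 0.7329 -0.0579  0.1133] [ 0.75  -0.031  0.156] [ 0.716 -0.087  0.076]
top tall [364. 195.] 26 [ 0.6161 -0.202   0.0973] [ 0.624 -0.196  0.107] [ 0.61  -0.209  0.079]
top tall [426. 261.] 9 [ 0.4136 -0.3962  0.0771] [ 0.42 -0.39  0.08] [ 0.404 -0.403  0.075]
top tall [421. 267.] 35 [ 0.3958 -0.382   0.0773] [ 0.416 -0.372  0.081] [ 0.376 -0.391  0.075]
top tall [430. 268.] 59 [ 0.3908 -0.4084  0.0776] [ 0.414 -0.387  0.083] [ 0.37  -0.422  0.075]
scene tin? [247. 176.] 87 [ 409.5 -385.2] [24. 48.] 39.6 0.0615
scene tin? [273. 250.] 345 [ 572.7 -162.4] [ 22. 181.] 53.0 0.0576
scene tin? [315. 282.] 1052 [579.4 -13.2] [143.  56.] 9.4 0.0584
scene tin? [353. 299.] 1133 [564.3  92.6] [144.  55.] 9.4 0.0586
scene tin? [396. 317.] 1207 [545.1 202.2] [142.  54.] 9.5 0.0585
scene tall [419. 171.] 63 [0.225  0.0594 0.1942] [0.233 0.095 0.2  ] [0.211 0.018 0.185]
scene tall [248. 172.] 8 [ 0.4088 -0.3793  0.076 ] [ 0.413 -0.373  0.077] [ 0.404 -0.385  0.075]
scene tall [247. 248.] 54 [ 0.6219 -0.1981  0.0921] [ 0.629 -0.192  0.102] [ 0.613 -0.208  0.075]
scene tall [263. 308.] 219 [ 0.7395 -0.043   0.118 ] [ 0.75  -0.025  0.153] [ 0.717 -0.069  0.077]
mat [388.20883055 207.36793954] 2514 ((571.1015014648438, -283.2294616699219), (172.31541442871094, 212.9312286376953), 76.33567810058594) 0.004151827778352849
```

View pics/crop1.png

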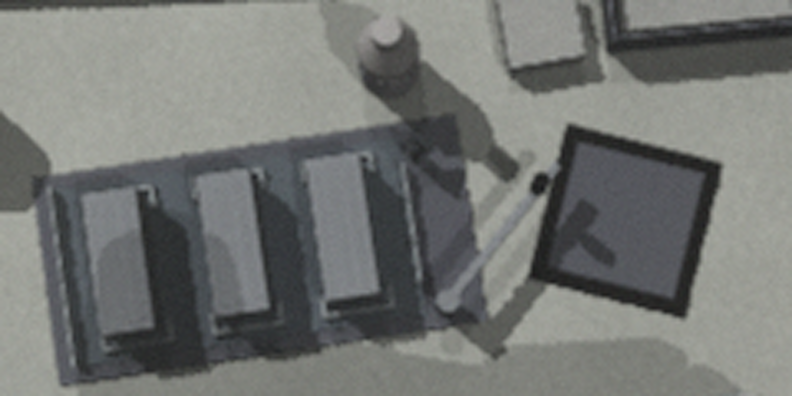

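The crop shows the dark-framed mat with a grey centre, centred at crop (628,222). It sits just beyond the keeper's black peg at (540,183). The hinge is at (447,303), at the tray's right end. The orange squares are decoys.

Run:
```python
from h import *
import rig
print({k:v for k,v in vars(rig).items() if not k.startswith('_') and not callable(v) and k not in('np','cv2')})
f=dict(np.load('top.npz'));W=world(f)
print('mat',W[205:210,388:393].mean((0,1)))
fs=dict(np.load('scene.npz'));Ws=world(fs);g=fs['pixels']
# mat in scene: frame corners approx (193,243),(236,215),(270,245),(226,276)
print(Ws[240:252,225:237].mean((0,1)))
th=0.162;ax=np.array([np.cos(th),np.sin(th)]);ay=np.array([-ax[1],ax[0]])
C=np.array([.562,.0928]);H=C-.085*ax-.197*ay
for p in([.6161+.002,-.202],[.620,-.198]):
  d=np.array(p)-H;print('keeper',-np.arctan2(d@ay,d@ax),np.linalg.norm(d))
print(H,ax,ay)
```

```text
{'finger_overhang': 0.025}
mat [ 0.59216853 -0.29513149  0.00450118]
[ 0.60046314 -0.29023454  0.00260838]
keeper 0.837301667395073 0.1386417992709576
keeper 0.8059960085817827 0.1376917195112954
[ 0.50988752 -0.11533046] [0.98690667 0.16129234] [-0.16129234  0.98690667]
```

```bash
python3 -m jog '[[0,0,0,0.0875,0],[0,0,0,0.0875,0],[36,-15,0,0,0],[36,-15,0,0,0],[36,-15,0,0,0],[36,-15,0,0,0],[36,-15,0,0,0],[36,-15,0,0,0]]'
python3 -m jog '[[36,-15,0,0,0],[36,-15,0,0,0],[36,-15,0,0,0],[36,-15,0,0,0],[36,-15,0,0,0],[36,-15,0,0,0],[36,-15,0,0,0],[0,0,0,0,0]]'
python3 - <<'E'
from h import *
s=read_state();print({k:np.round(s[k],4) for k in('t','ee_pos','orientation','finger_gap','ft_force')})
E
```

```text
t: 0.77
ee_pos: [0.3818, -0.3941, 0.2561]
orientation: [-3.141, 0.0, 0.162]
ft_force: [0.1, -1.0, -0.5]
finger_gap: 0.0003
t: 1.43
ee_pos: [0.6163, -0.2471, 0.2554]
orientation: [-3.141, -0.001, 0.166]
ft_force: [0.4, -0.2, 0.4]
finger_gap: -0.0003
{'t': np.float64(1.4333), 'ee_pos': array([ 0.6163, -0.2471,  0.2554]), 'orientation': array([-3.1405e+00, -9.0000e-04,  1.6590e-01]), 'finger_gap': np.float64(-0.0003), 'ft_force': array([ 0.3881, -0.2099,  0.4287])}
```

```bash
python3 -m jog '[[11,5,0,0,0],[0,0,36,0,0],[0,0,36,0,0],[0,0,36,0,0],[0,0,30,0,0],[0,0,20,0,0],[0,0,4,0,0],[0,0,0,0,0]]'
python3 - <<'E'
from h import *
s=read_state();print({k:np.round(s[k],4) for k in('t','ee_pos','orientation','finger_gap','ft_force')})
f=grab('top','push0.png')
p=cv2.imread('pics/push0.png')[150:260,300:440];cv2.imwrite('pics/push0.png',cv2.resize(p,None,fx=4,fy=4))
E
```

```text
t: 2.1
ee_pos: [0.6232, -0.2543, 0.093]
orientation: [-3.14, 0.002, 0.162]
ft_force: [0.3, -0.2, -0.1]
finger_gap: 0.0003
{'t': np.float64(2.1), 'ee_pos': array([ 0.6232, -0.2543,  0.093 ]), 'orientation': array([-3.140e+00,  2.300e-03,  1.616e-01]), 'finger_gap': np.float64(0.0003), 'ft_force': array([ 0.2682, -0.2133, -0.1196])}
```

View pics/push0.png

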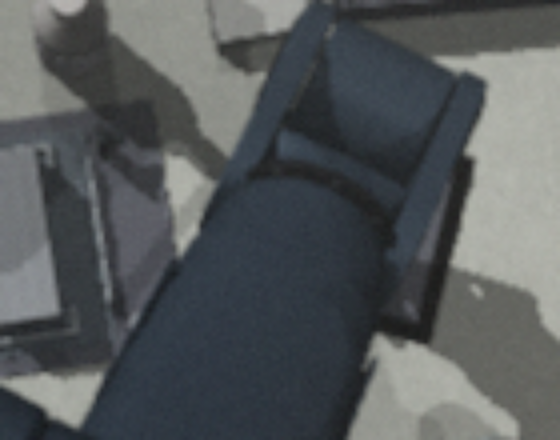

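```bash
python3 -m jog '[[3,-11,0,0,0],[3,-11,0,0,0],[2,-10,0,0,0],[9,-10,0,0,0],[9,-11,0,0,0],[7,-12,0,0,0],[6,-12,0,0,0],[0,0,0,0,0]]'
python3 -m jog '[[5,-13,0,0,0],[3,-13,0,0,0],[2,-14,0,0,0],[0,0,0,0,0],[0,0,0,0,0]]'
```

```text
t: 2.82
ee_pos: [0.6507, -0.1691, 0.0947]
orientation: [-3.141, -0.0, 0.164]
ft_force: [0.0, 0.0, 1.2]
finger_gap: 0.0001
t: 3.23
ee_pos: [0.6531, -0.13, 0.0942]
orientation: [-3.141, 0.001, 0.163]
ft_force: [0.6, -0.6, -0.4]
finger_gap: 0.0001
```

```bash
python3 -m jog '[[0,-4,0,0,0],[0,-3,0,0,0]]';python3 -m jog '[[0,-3,0,0,0],[0,0,0,0,0]]';python3 -m jog '[[0,-2,0,0,0],[0,0,0,0,0]]';python3 -m jog '[[0,-2,0,0,0],[0,0,0,0,0]]'
python3 - <<'E'
from h import *
f=grab('scene','push1.png')
p=cv2.imread('pics/push1.png')[180:340,200:440];cv2.imwrite('pics/push1.png',cv2.resize(p,None,fx=3,fy=3,interpolation=cv2.INTER_CUBIC))
E
```

```text
t: 3.4
ee_pos: [0.6522, -0.1243, 0.0942]
orientation: [3.142, 0.0, 0.161]
ft_force: [1.1, -0.7, 0.1]
finger_gap: -0.0
t: 3.57
ee_pos: [0.6517, -0.1209, 0.0943]
orientation: [-3.141, 0.0, 0.162]
ft_force: [-0.9, 0.4, 0.3]
finger_gap: 0.0002
t: 3.73
ee_pos: [0.6515, -0.1191, 0.0943]
orientation: [-3.142, -0.0, 0.162]
ft_force: [0.2, -0.2, -0.4]
finger_gap: 0.0001
t: 3.9
ee_pos: [0.6512, -0.117, 0.0943]
orientation: [-3.142, -0.0, 0.162]
ft_force: [0.5, -1.2, 0.3]
finger_gap: 0.0
```

View pics/push1.png

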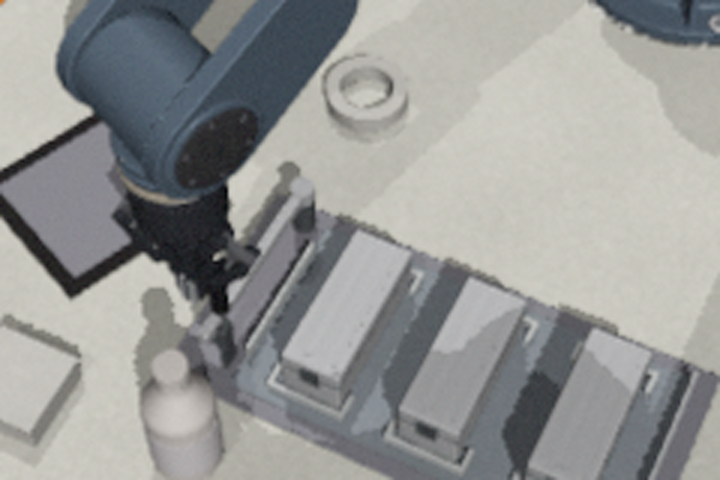

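The crop shows the bar nearly parallel to the tray end, with the fingers at about (215,300) behind the peg. I'll keep pushing in small steps until the force rises.

```bash
python3 -m jog '[[0,-2,0,0,0],[0,0,0,0,0]]';python3 -m jog '[[0,-1,0,0,0],[0,0,0,0,0]]';python3 -m jog '[[0,-1,0,0,0],[0,0,0,0,0]]'
```

```text
t: 4.12
ee_pos: [0.6508, -0.115, 0.0943]
orientation: [-3.142, 0.0, 0.162]
ft_force: [0.2, -0.2, 0.1]
finger_gap: 0.0002
t: 4.28
ee_pos: [0.6507, -0.1141, 0.0943]
orientation: [-3.142, 0.0, 0.162]
ft_force: [-0.2, -0.8, 1.2]
finger_gap: 0.0
t: 4.45
ee_pos: [0.6506, -0.1136, 0.0943]
orientation: [3.141, -0.0, 0.162]
ft_force: [1.0, -2.3, -1.4]
finger_gap: 0.0
```

```bash
python3 -m jog '[[0,-1,0,0,0],[0,0,0,0,0]]';python3 -m jog '[[0,-0.5,0,0,0],[0,0,0,0,0]]'
```

```text
t: 4.62
ee_pos: [0.6506, -0.1134, 0.0944]
orientation: [3.14, -0.001, 0.162]
ft_force: [2.4, -7.5, -1.7]
finger_gap: -0.0003
t: 4.78
ee_pos: [0.6506, -0.1133, 0.0944]
orientation: [3.139, -0.001, 0.162]
ft_force: [3.0, -11.1, -2.0]
finger_gap: -0.0002
```

```bash
python3 -m jog '[[0,8,0,0,0],[0,8,0,0,0],[0,0,-30,0,0],[0,0,-30,0,80],[0,0,-30,0,80],[0,0,-30,0,80],[0,0,0,0,80]]'
python3 -m jog '[[-14,-31,0,0,80],[-14,-31,0,0,80],[-14,-31,0,0,80],[-13,-31,0,0,80],[0,0,0,0,80],[0,0,0,0,80]]'
python3 - <<'E'
from h import *
f=grab('scene','k1.png');W=world(f)
m=(W[...,2]>.075)&(W[...,2]<.11)&(abs(W[...,0]-.648)<.04)&(abs(W[...,1]+.093)<.04)
print(m.sum(),W[m].mean(0))
f=grab('wrist','w1.png');print(read_state()['ee_pos'],read_state()['orientation'])
a=cv2.imread('pics/k1.png')[180:340,200:440];cv2.imwrite('pics/k1.png',np.vstack([cv2.resize(a,(480,320)),cv2.resize(cv2.imread('pics/w1.png'),(480,280))]))
E
```

```text
t: 5.37
ee_pos: [0.655, -0.1284, 0.2209]
orientation: [3.138, -0.008, 0.162]
ft_force: [-0.2, -0.5, 0.6]
finger_gap: 0.0483
t: 5.87
ee_pos: [0.5782, -0.0131, 0.2146]
orientation: [-3.141, -0.0, 0.164]
ft_force: [0.6, -1.3, -0.1]
finger_gap: 0.0801
58 [ 0.64980486 -0.08971266  0.09064471]
[ 0.5790608  -0.01456547  0.21440437] [ 3.14149022e+00 -4.36987504e-04  1.61701298e-01]
```

View pics/k1.png

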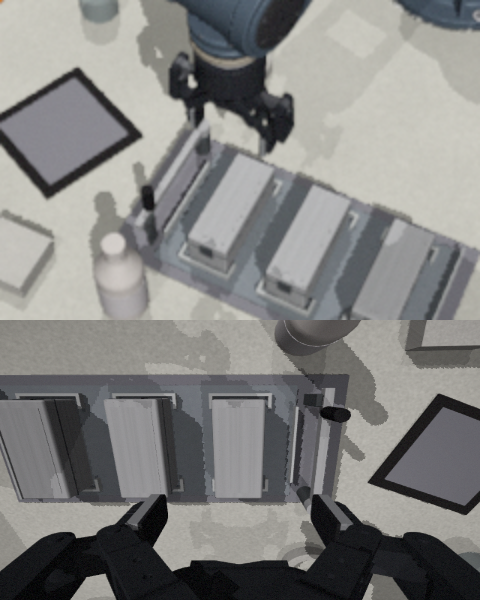

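The bar lies along the tray end against its post and the peg is at its shut position (650,-90). The jaws are centred over the right tin, at wrist pixel (238,450). Descending.

```bash
python3 -m jog '[[0,0,36,0,80],[0,0,36,0,80],[0,0,36,0,80],[0,0,30,0,80],[0,0,20,0,80],[0,0,10,0,80],[0,0,4,0,80],[0,0,0,0,80]]'
python3 -m jog '[[0,0,0,0,40],[0,0,0,0,40],[0,0,0,0,40],[0,0,0,0,40],[0,0,0,0,40],[0,0,0,0,40]]'
```

```text
t: 6.63
ee_pos: [0.5789, -0.0146, 0.042]
orientation: [-3.141, 0.0, 0.161]
ft_force: [-0.3, 0.7, 0.4]
finger_gap: 0.0799
t: 7.13
ee_pos: [0.5796, -0.0142, 0.0439]
orientation: [3.141, -0.003, 0.162]
ft_force: [-0.5, -0.5, 7.5]
finger_gap: 0.0533
```

```bash
cat > tq.py <<'E'
from h import *
s=read_state();ay=np.array([-.1613,.9869,0]);ax=np.array([.9869,.1613,0])
print('T',round(s['t'],2),'tau_ay %.3f tau_ax %.3f'%(s['ft_torque']@ay,s['ft_torque']@ax),'F',np.round(s['ft_force'],1),'p',np.round(s['ee_pos'],3),'gap',round(float(s['finger_gap']),4))
E
python3 -m jog '[[0,0,-10,0,40],[0,0,-20,0,40],[0,0,-30,0,40],[0,0,-40,0,40],[0,0,-40,0,40],[0,0,-30,0,40],[0,0,-20,0,40],[0,0,0,0,40]]' >/dev/null
python3 -m jog '[[0,0,0,0,40],[0,0,0,0,40],[0,0,0,0,40]]' >/dev/null;python3 tq.py
for i in 1 2 3; do python3 -m jog '[[0,0,0,0,40]]' >/dev/null; python3 tq.py; done
python3 -m jog '[[-8,0,0,0,40],[-16,0,0,0,40],[-24,0,0,0,40],[-32,0,0,0,40],[-38,0,0,0,40],[-41,0,0,0,40],[0,0,0,0,40],[0,0,0,0,40]]'>/dev/null;python3 tq.py
python3 -m jog '[[0,0,0,0,40],[0,0,0,0,40],[0,0,0,0,40]]' >/dev/null;python3 tq.py
for i in 1 2 3; do python3 -m jog '[[0,0,0,0,40]]' >/dev/null; python3 tq.py; done
```

```text
T 8.05 tau_ay 0.065 tau_ax -0.023 F [-0.8  0.1 -4.4] p [ 0.578 -0.014  0.23 ] gap 0.0532
T 8.13 tau_ay 0.009 tau_ax 0.005 F [ 0.2  0.1 -4.5] p [ 0.578 -0.014  0.231] gap 0.0533
T 8.22 tau_ay -0.014 tau_ax -0.032 F [-0.3 -0.1 -4.5] p [ 0.578 -0.014  0.231] gap 0.0536
T 8.3 tau_ay 0.059 tau_ax -0.008 F [ 1.2  0.  -5.4] p [ 0.578 -0.014  0.232] gap 0.0535
T 8.97 tau_ay -0.108 tau_ax 0.030 F [ 0.9  0.3 -3.9] p [ 0.42  -0.04   0.233] gap 0.0531
T 9.22 tau_ay -0.021 tau_ax -0.002 F [ 0.3  0.8 -4.3] p [ 0.422 -0.04   0.232] gap 0.0532
T 9.3 tau_ay 0.007 tau_ax -0.077 F [-0.4 -0.2 -4.7] p [ 0.422 -0.04   0.232] gap 0.0532
T 9.38 tau_ay 0.016 tau_ax 0.025 F [-1.2  0.3 -4.7] p [ 0.422 -0.04   0.232] gap 0.0534
T 9.47 tau_ay 0.019 tau_ax -0.035 F [-0.2  0.6 -5.1] p [ 0.422 -0.04   0.232] gap 0.0534
```

```bash
python3 -m jog '[[8,0,0,0,40],[16,0,0,0,40],[24,0,0,0,40],[32,0,0,0,40],[38,0,0,0,40],[41,0,0,0,40],[0,0,0,0,40],[0,0,0,0,40]]'>/dev/null;python3 tq.py
python3 -m jog '[[0,0,0,0,40],[0,0,0,0,40],[0,0,0,0,40]]' >/dev/null
for i in 1 2 3 4; do python3 -m jog '[[0,0,0,0,40]]' >/dev/null; python3 tq.py; done
python3 -m jog '[[-8,0,0,0,40],[-16,0,0,0,40],[-24,0,0,0,40],[-32,0,0,0,40],[-38,0,0,0,40],[-41,0,0,0,40],[30,0,0,0,40],[-30,0,0,0,40]]'>/dev/null;python3 tq.py
python3 -m jog '[[0,0,0,0,40],[0,0,0,0,40],[0,0,0,0,40],[0,0,0,0,40]]' >/dev/null
for i in 1 2 3 4; do python3 -m jog '[[0,0,0,0,40]]' >/dev/null; python3 tq.py; done
```

```text
T 10.13 tau_ay 0.050 tau_ax -0.040 F [-0.6  0.  -5. ] p [ 0.58  -0.014  0.231] gap 0.0537
T 10.47 tau_ay -0.059 tau_ax 0.029 F [-0.3 -0.2 -5. ] p [ 0.578 -0.014  0.233] gap 0.0533
T 10.55 tau_ay -0.054 tau_ax 0.058 F [-1.   0.5 -4.7] p [ 0.578 -0.014  0.233] gap 0.0533
T 10.63 tau_ay 0.008 tau_ax -0.006 F [ 0.3  0.7 -6.2] p [ 0.578 -0.014  0.233] gap 0.0535
T 10.72 tau_ay -0.012 tau_ax -0.015 F [-0.6  0.3 -5.2] p [ 0.579 -0.014  0.232] gap 0.0533
T 11.38 tau_ay -0.089 tau_ax -0.099 F [ 1.6 -0.8 -1.4] p [ 0.424 -0.04   0.23 ] gap 0.0533
T 11.8 tau_ay -0.033 tau_ax -0.011 F [ 0.6 -1.3 -5. ] p [ 0.422 -0.04   0.233] gap 0.0535
T 11.88 tau_ay -0.005 tau_ax -0.015 F [-0.1 -0.2 -4.9] p [ 0.422 -0.04   0.232] gap 0.0534
T 11.97 tau_ay -0.021 tau_ax -0.017 F [-0.1 -1.  -5. ] p [ 0.422 -0.04   0.232] gap 0.0532
T 12.05 tau_ay -0.004 tau_ax -0.015 F [ 0.3 -0.2 -5. ] p [ 0.422 -0.04   0.232] gap 0.0534
```

Static torque about the jaw axis is unchanged end to end (a slug would change it by 0.18 N m), so the right tin is silent. I'm putting it back.

```bash
python3 -m jog '[[15,0,0,0,40],[25,0,0,0,40],[35,0,0,0,40],[35,0,0,0,40],[27,0,0,0,40],[15,0,0,0,40],[7,0,0,0,40],[0,0,0,0,40]]'
python3 -m jog '[[0,0,20,0,40],[0,0,35,0,40],[0,0,40,0,40],[0,0,40,0,40],[0,0,20,0,40],[0,0,10,0,40],[0,0,5,0,40],[0,0,0,0,40]]'
```

```text
t: 12.72
ee_pos: [0.5793, -0.0139, 0.2317]
orientation: [-3.141, 0.0, 0.162]
ft_force: [-0.6, -0.6, -4.7]
finger_gap: 0.0532
t: 13.38
ee_pos: [0.5785, -0.0142, 0.0626]
orientation: [3.142, 0.0, 0.162]
ft_force: [-1.3, 0.4, -3.8]
finger_gap: 0.0531
```

```bash
python3 -m jog '[[0,0,10,0,40],[0,0,5,0,40],[0,0,2,0,40],[0,0,0,0,40]]';python3 -m jog '[[0,0,2,0,40],[0,0,0,0,40]]'
```

```text
t: 13.72
ee_pos: [0.5785, -0.0141, 0.0452]
orientation: [-3.142, 0.0, 0.162]
ft_force: [0.0, -0.7, -5.2]
finger_gap: 0.0533
t: 13.88
ee_pos: [0.579, -0.0141, 0.0439]
orientation: [3.141, -0.001, 0.162]
ft_force: [-1.9, 0.2, -2.1]
finger_gap: 0.0532
```

```bash
python3 -m jog '[[0,0,0,0,80],[0,0,0,0,80],[0,0,0,0,80],[0,0,-10,0,80],[0,0,-30,0,80],[0,0,-30,0,80],[0,0,-20,0,80]]'
python3 -m jog '[[0,-20,0,0,80],[0,-35,0,0,80],[0,-33,0,0,80],[0,-20,0,0,80],[0,0,0,0,80],[0,0,0,0,80]]'
python3 - <<'E'
from h import *
for n in ('scene','top'):
    f=grab(n,n+'2.png');W=world(f)
    m=(W[...,2]>.053)&(W[...,2]<.066)&(W[...,0]>.4)&(W[...,0]<.68)&(W[...,1]>-.07)&(W[...,1]<.26)
    k,l,st,c=cv2.connectedComponentsWithStats(m.astype(np.uint8),connectivity=4)
    for i in range(1,k):
        if st[i,4]>100:
            p=W[l==i];r=cv2.minAreaRect((p[:,:2]*1000).astype(np.float32));print(n,st[i,4],np.round(r[0],1),np.round(r[1]),round(r[2],1),p[:,2].mean().round(4),p[:,2].std().round(4))
E
```

```text
t: 14.47
ee_pos: [0.5794, -0.0141, 0.1366]
orientation: [3.141, -0.003, 0.162]
ft_force: [0.1, -0.4, 1.2]
finger_gap: 0.0801
t: 14.97
ee_pos: [0.5612, 0.0933, 0.1341]
orientation: [3.141, -0.001, 0.164]
ft_force: [0.3, -0.7, 0.5]
finger_gap: 0.0797
scene 971 [580.8 -13.3] [140.  55.] 9.8 0.0587 0.0022
scene 1025 [567.8  93.2] [136.  54.] 9.7 0.0587 0.0022
scene 1175 [545.1 202.2] [143.  54.] 9.5 0.0586 0.0022
top 704 [577.6 -15.9] [141.  54.] 8.9 0.0604 0.0028
```

```bash
python3 -m jog '[[1,1,20,0,80],[0,0,30,0,80],[0,0,25,0,80],[0,0,12,0,80],[0,0,5,0,80],[0,0,0,0,80]]'
python3 -m jog '[[0,0,0,0,40],[0,0,0,0,40],[0,0,0,0,40],[0,0,0,0,40],[0,0,0,0,40],[0,0,0,0,40]]'
python3 -m jog '[[0,0,-10,0,40],[0,0,-20,0,40],[0,0,-30,0,40],[0,0,-40,0,40],[0,0,-40,0,40],[0,0,-30,0,40],[0,0,-20,0,40],[0,0,0,0,40]]'
python3 -m jog '[[0,0,0,0,40],[0,0,0,0,40],[0,0,0,0,40]]' >/dev/null
for i in 1 2 3; do python3 -m jog '[[0,0,0,0,40]]' >/dev/null; python3 tq.py; done
python3 -m jog '[[-8,0,0,0,40],[-16,0,0,0,40],[-24,0,0,0,40],[-32,0,0,0,40],[-38,0,0,0,40],[-41,0,0,0,40],[0,0,0,0,40],[0,0,0,0,40]]'>/dev/null;python3 tq.py
python3 -m jog '[[0,0,0,0,40],[0,0,0,0,40],[0,0,0,0,40]]' >/dev/null
for i in 1 2 3; do python3 -m jog '[[0,0,0,0,40]]' >/dev/null; python3 tq.py; done
python3 -m jog '[[8,0,0,0,40],[16,0,0,0,40],[24,0,0,0,40],[32,0,0,0,40],[38,0,0,0,40],[41,0,0,0,40],[0,0,0,0,40],[0,0,0,0,40]]'>/dev/null;python3 tq.py
python3 -m jog '[[0,0,0,0,40],[0,0,0,0,40],[0,0,0,0,40]]' >/dev/null
for i in 1 2 3; do python3 -m jog '[[0,0,0,0,40]]' >/dev/null; python3 tq.py; done
```

```text
t: 15.57
ee_pos: [0.5623, 0.0911, 0.0409]
orientation: [-3.142, 0.001, 0.161]
ft_force: [-0.4, -0.5, 1.4]
finger_gap: 0.08
t: 16.07
ee_pos: [0.5633, 0.0917, 0.0429]
orientation: [3.141, -0.003, 0.162]
ft_force: [-0.3, -1.8, 7.3]
finger_gap: 0.0534
t: 16.73
ee_pos: [0.5637, 0.0919, 0.2364]
orientation: [3.141, -0.007, 0.162]
ft_force: [1.1, -0.0, -3.1]
finger_gap: 0.0534
T 17.07 tau_ay 0.037 tau_ax 0.017 F [-0.4  0.1 -4.5] p [0.562 0.092 0.23 ] gap 0.0533
T 17.15 tau_ay 0.022 tau_ax -0.011 F [ 0.2 -0.1 -4.2] p [0.562 0.092 0.23 ] gap 0.0533
T 17.23 tau_ay 0.007 tau_ax 0.008 F [ 0.5 -0.8 -5.5] p [0.562 0.092 0.231] gap 0.0538
T 17.9 tau_ay -0.065 tau_ax -0.009 F [ 0.6 -0.1 -4.4] p [0.403 0.066 0.231] gap 0.0533
T 18.23 tau_ay -0.024 tau_ax 0.025 F [ 0.3 -0.  -4.3] p [0.406 0.066 0.231] gap 0.0533
T 18.32 tau_ay -0.100 tau_ax 0.004 F [ 1.5 -0.1 -4.8] p [0.406 0.066 0.231] gap 0.0531
T 18.4 tau_ay -0.058 tau_ax 0.056 F [-0.8  0.2 -4.9] p [0.406 0.066 0.231] gap 0.0535
T 19.07 tau_ay 0.045 tau_ax 0.012 F [-0.3 -0.5 -5.4] p [0.564 0.092 0.23 ] gap 0.0531
T 19.4 tau_ay 0.021 tau_ax -0.021 F [ 0.5 -0.7 -4.3] p [0.562 0.092 0.232] gap 0.0531
T 19.48 tau_ay 0.006 tau_ax -0.015 F [ 0.  -0.1 -5. ] p [0.562 0.092 0.232] gap 0.0532
T 19.57 tau_ay -0.000 tau_ax -0.044 F [ 0.3 -0.1 -5. ] p [0.562 0.092 0.232] gap 0.0535
```

```bash
for k in 1 2; do
python3 -m jog '[[-8,0,0,0,40],[-16,0,0,0,40],[-24,0,0,0,40],[-32,0,0,0,40],[-38,0,0,0,40],[-41,0,0,0,40],[0,0,0,0,40],[0,0,0,0,40]]'>/dev/null
python3 -m jog '[[0,0,0,0,40],[0,0,0,0,40],[0,0,0,0,40]]' >/dev/null
for i in 1 2 3 4 5; do python3 -m jog '[[0,0,0,0,40]]' >/dev/null; python3 tq.py; done
python3 -m jog '[[8,0,0,0,40],[16,0,0,0,40],[24,0,0,0,40],[32,0,0,0,40],[38,0,0,0,40],[41,0,0,0,40],[0,0,0,0,40],[0,0,0,0,40]]'>/dev/null
python3 -m jog '[[0,0,0,0,40],[0,0,0,0,40],[0,0,0,0,40]]' >/dev/null
for i in 1 2 3 4 5; do python3 -m jog '[[0,0,0,0,40]]' >/dev/null; python3 tq.py; done;done
```

```text
T 20.57 tau_ay -0.106 tau_ax -0.017 F [-0.9  0.7 -4.4] p [0.406 0.066 0.231] gap 0.0533
T 20.65 tau_ay -0.091 tau_ax 0.001 F [-0.3 -0.  -4.7] p [0.406 0.066 0.231] gap 0.0533
T 20.73 tau_ay -0.008 tau_ax -0.015 F [-0.6  0.1 -4.9] p [0.406 0.066 0.231] gap 0.0535
T 20.82 tau_ay -0.071 tau_ax 0.050 F [-0.6 -0.5 -4.9] p [0.406 0.066 0.231] gap 0.0534
T 20.9 tau_ay -0.115 tau_ax 0.026 F [-0.6  0.4 -5.6] p [0.405 0.066 0.231] gap 0.0535
T 21.9 tau_ay -0.011 tau_ax -0.007 F [-0.3  0.3 -6. ] p [0.562 0.092 0.232] gap 0.0536
T 21.98 tau_ay 0.037 tau_ax 0.032 F [-0.2 -0.3 -5.3] p [0.562 0.092 0.232] gap 0.0533
T 22.07 tau_ay 0.019 tau_ax -0.011 F [ 0.2  0.2 -4.9] p [0.562 0.092 0.232] gap 0.0529
T 22.15 tau_ay 0.048 tau_ax 0.041 F [-0.1 -0.7 -4.4] p [0.562 0.092 0.231] gap 0.0533
T 22.23 tau_ay -0.014 tau_ax -0.013 F [ 0.6 -0.7 -5.1] p [0.562 0.092 0.231] gap 0.0533
T 23.23 tau_ay -0.080 tau_ax 0.021 F [ 0.4 -0.4 -4.7] p [0.406 0.066 0.231] gap 0.0535
T 23.32 tau_ay -0.079 tau_ax -0.034 F [ 0.2 -0.1 -6.1] p [0.406 0.066 0.231] gap 0.0533
T 23.4 tau_ay -0.051 tau_ax -0.028 F [ 0.2 -0.2 -6.2] p [0.406 0.066 0.231] gap 0.0535
T 23.48 tau_ay -0.059 tau_ax 0.032 F [-0.7  0.2 -5.4] p [0.406 0.066 0.231] gap 0.0534
T 23.57 tau_ay -0.042 tau_ax -0.008 F [-0.   0.8 -4.5] p [0.405 0.066 0.231] gap 0.0536
T 24.57 tau_ay 0.014 tau_ax -0.008 F [-0.2 -0.3 -4.7] p [0.562 0.092 0.232] gap 0.0536
T 24.65 tau_ay 0.003 tau_ax -0.035 F [-0.1  0.  -5.5] p [0.562 0.092 0.232] gap 0.0533
T 24.73 tau_ay 0.057 tau_ax 0.005 F [ 1.  -0.7 -5. ] p [0.562 0.092 0.232] gap 0.0536
T 24.82 tau_ay 0.002 tau_ax -0.004 F [-0.1 -0.  -5.4] p [0.562 0.092 0.231] gap 0.0533
T 24.9 tau_ay 0.018 tau_ax -0.011 F [-0.4  0.4 -5.1] p [0.562 0.092 0.231] gap 0.0534
```

Torque swings by about 0.085 N m consistently, which is only half of what full slug travel would give. To settle it, I'll make repeated forward throws with gentle returns.

```bash
for k in 1 2; do
python3 -m jog '[[-5,0,0,0,40],[-10,0,0,0,40],[-15,0,0,0,40],[-20,0,0,0,40],[-25,0,0,0,40],[-25,0,0,0,40],[-20,0,0,0,40],[-15,0,0,0,40]]'>/dev/null
python3 -m jog '[[-10,0,0,0,40],[-5,0,0,0,40],[0,0,0,0,40],[0,0,0,0,40],[0,0,0,0,40]]' >/dev/null; python3 tq.py
for i in 1 2 3 4; do python3 -m jog '[[0,0,0,0,40]]' >/dev/null; python3 tq.py; done
python3 -m jog '[[8,0,0,0,40],[16,0,0,0,40],[24,0,0,0,40],[32,0,0,0,40],[36,0,0,0,40],[36,0,0,0,40],[-2,0,0,0,40],[0,0,0,0,40]]'>/dev/null
python3 -m jog '[[0,0,0,0,40],[0,0,0,0,40],[0,0,0,0,40]]' >/dev/null
for i in 1 2 3 4 5; do python3 -m jog '[[0,0,0,0,40]]' >/dev/null; python3 tq.py; done;done
```

```text
T 25.98 tau_ay 0.033 tau_ax 0.002 F [-0.1 -0.4 -4.9] p [0.415 0.068 0.231] gap 0.0535
T 26.07 tau_ay 0.030 tau_ax 0.033 F [ 0.2  0.5 -5.2] p [0.415 0.068 0.231] gap 0.0534
T 26.15 tau_ay 0.037 tau_ax -0.012 F [ 0.   0.3 -5.5] p [0.415 0.068 0.231] gap 0.0532
T 26.23 tau_ay 0.082 tau_ax 0.024 F [ 0.1 -0.2 -4.5] p [0.415 0.068 0.231] gap 0.0532
T 26.32 tau_ay 0.036 tau_ax -0.071 F [ 0.4  0.1 -4.8] p [0.414 0.068 0.231] gap 0.0535
T 27.32 tau_ay 0.095 tau_ax -0.041 F [-0.7  0.2 -5.1] p [0.562 0.092 0.232] gap 0.0528
T 27.4 tau_ay 0.118 tau_ax -0.021 F [ 0.4  0.  -5.4] p [0.562 0.092 0.232] gap 0.0535
T 27.48 tau_ay 0.077 tau_ax 0.036 F [ 0.4  0.2 -5.4] p [0.562 0.092 0.232] gap 0.0535
T 27.57 tau_ay 0.083 tau_ax 0.009 F [ 0.2  0.9 -4.3] p [0.562 0.092 0.231] gap 0.0534
T 27.65 tau_ay 0.062 tau_ax 0.058 F [ 0.1  0.2 -4.2] p [0.562 0.092 0.231] gap 0.0532
T 28.73 tau_ay -0.026 tau_ax -0.033 F [ 1.1 -0.6 -5.1] p [0.415 0.068 0.231] gap 0.0538
T 28.82 tau_ay 0.102 tau_ax 0.052 F [ 0.4 -0.2 -4.4] p [0.415 0.068 0.231] gap 0.0536
T 28.9 tau_ay 0.093 tau_ax 0.007 F [-0.8  0.2 -5.5] p [0.415 0.068 0.231] gap 0.0533
T 28.98 tau_ay 0.081 tau_ax -0.015 F [ 0.  -0.7 -4.9] p [0.415 0.068 0.231] gap 0.0533
T 29.07 tau_ay 0.142 tau_ax -0.042 F [-0.1  0.5 -4.4] p [0.414 0.068 0.231] gap 0.0532
T 30.07 tau_ay 0.093 tau_ax -0.000 F [-0.4 -0.3 -5. ] p [0.562 0.092 0.232] gap 0.0535
T 30.15 tau_ay 0.119 tau_ax -0.000 F [-0.  -0.8 -4.5] p [0.562 0.092 0.232] gap 0.0535
T 30.23 tau_ay 0.062 tau_ax 0.053 F [-0.1  0.8 -5.4] p [0.562 0.092 0.232] gap 0.0534
T 30.32 tau_ay 0.102 tau_ax -0.008 F [-0.2  0.8 -5. ] p [0.562 0.092 0.231] gap 0.0533
T 30.4 tau_ay 0.102 tau_ax 0.005 F [ 0.1  0.6 -4.6] p [0.562 0.092 0.231] gap 0.0538
```

The torque ratchets -0.07 → +0.02 → +0.09 and saturates at +0.09. That matches 200 g at 45 mm, so the middle tin rattles. Moving it over the mat.

```bash
python3 -m jog '[[-1,10,0,0,40],[-2,22,0,0,40],[-2,30,0,0,40],[-2,34,0,0,40],[-3,34,0,0,40],[-3,34,0,0,40],[-3,34,0,0,40],[-3,34,0,0,40]]'
python3 -m jog '[[-3,34,0,0,40],[-3,34,0,0,40],[-2,30,0,0,40],[-2,25,0,0,40],[0,17,0,0,40],[0,9,0,0,40],[0,0,0,0,40]]'
python3 -m jog '[[0,0,8,0,40],[0,0,14,0,40],[0,0,14,0,40],[0,0,8,0,40],[0,0,4,0,40],[0,0,0,0,40],[0,0,0,0,40],[0,0,0,0,40]]'
python3 tq.py
python3 - <<'E'
from h import *
for n in ('scene','top'):
    f=grab(n,n+'3.png');W=world(f)
    m=(W[...,2]>.053)&(W[...,2]<.066)&(W[...,0]>.4)&(W[...,0]<.68)&(W[...,1]>-.07)&(W[...,1]<.26)
    k,l,st,c=cv2.connectedComponentsWithStats(m.astype(np.uint8),connectivity=4)
    for i in range(1,k):
        if st[i,4]>100:
            p=W[l==i];r=cv2.minAreaRect((p[:,:2]*1000).astype(np.float32));print(n,st[i,4],np.round(r[0],1),np.round(r[1]),round(r[2],1),p[:,2].mean().round(4))
E
```

```text
t: 31.07
ee_pos: [0.5807, -0.1426, 0.2313]
orientation: [3.141, -0.0, 0.162]
ft_force: [0.8, 1.4, -5.0]
finger_gap: 0.0534
t: 31.65
ee_pos: [0.5948, -0.2908, 0.2309]
orientation: [3.141, 0.0, 0.16]
ft_force: [0.5, -0.2, -4.8]
finger_gap: 0.0533
t: 32.32
ee_pos: [0.5955, -0.2889, 0.1841]
orientation: [3.141, -0.001, 0.162]
ft_force: [-0.0, 0.9, -5.0]
finger_gap: 0.0533
T 32.32 tau_ay 0.139 tau_ax 0.022 F [-0.   0.9 -5. ] p [ 0.596 -0.289  0.184] gap 0.0533
scene 1035 [580.6 -13.6] [142.  55.] 9.1 0.0586
scene 1183 [544.7 202.1] [143.  54.] 9.3 0.0587
top 720 [578.  -15.8] [141.  54.] 9.3 0.0603
top 721 [543. 200.] [141.  55.] 9.3 0.0603
```

View pics/scene3.png

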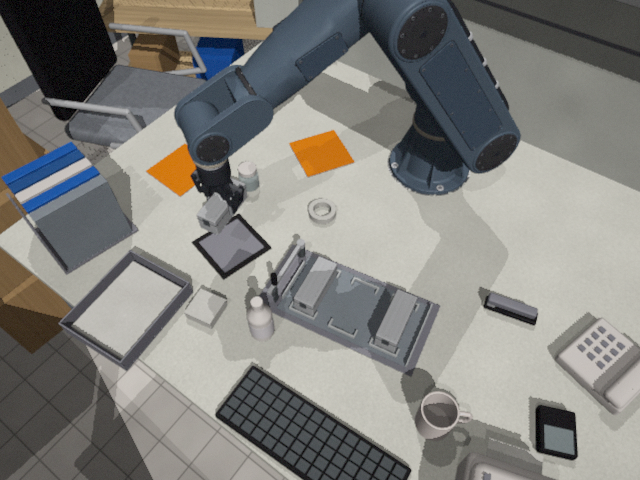

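View pics/top3.png

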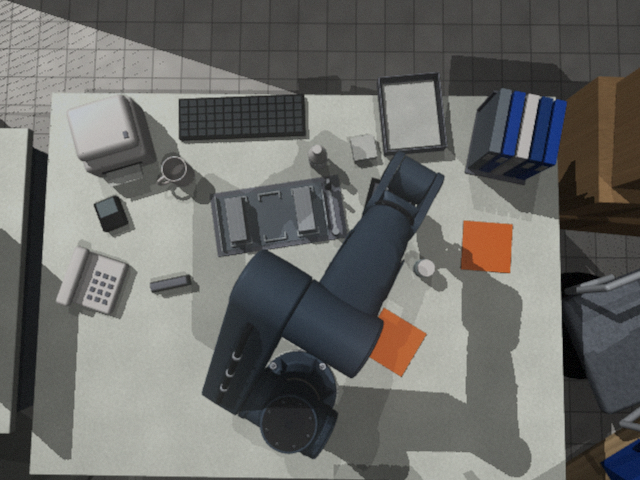

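Scene: the tin is held level over the dark mat at (214,212), with the bar shut at (290,265). The other tins are in the left and right bays and the bystanders are undisturbed. One last numeric check of keeper angle and held tin, plus a small centring nudge.

```bash
python3 -m jog '[[0,4,0,0,40],[0,0,0,0,40],[0,0,0,0,40],[0,0,0,0,40]]'
python3 - <<'E'
from h import *
s=read_state();f=grab('scene');W=world(f);t=s['ee_pos'];ax=np.array([.9869,.1613]);ay=np.array([-.1613,.9869])
H=np.array([.5099,-.1153]);d=W[...,:2]-H;b=(W[...,2]>.054)&(W[...,2]<.066)&(abs(d@ay)<.03)&(d@ax>.01)&(d@ax<.12)
p=np.polyfit((d@ax)[b],(d@ay)[b],1);print('bar n',b.sum(),'angle',-p[0],'off',p[1])
r=W[...,:2]-t[:2];h=(abs(r@ay)<.04)&(abs(r@ax)<.12)&(W[...,2]>.1)&(W[...,2]<.205)&((r@ax)>.045)
q=np.c_[(r@ax)[h],(r@ay)[h],W[...,2][h]];print('tin far end',h.sum(),np.percentile(q,[1,50,99],axis=0).round(4).tolist())
print(s['qvel'].round(3))
E
```

```text
t: 32.75
ee_pos: [0.5957, -0.2931, 0.1833]
orientation: [-3.142, -0.0, 0.162]
ft_force: [0.4, 0.4, -5.3]
finger_gap: 0.0533
bar n 150 angle -0.00621672323825511 off 0.000639868199983363
tin far end 479 [[0.0457, -0.025, 0.1466], [0.0661, 0.0081, 0.1881], [0.0721, 0.0287, 0.2023]]
[ 0.003  0.     0.002  0.    -0.001  0.001]
```

```bash
python3 -c "
from rig import *
print(close_job())"
```

```text
the job is handed in; nothing more can be done
None
```

The middle tin is the one that rattles. I handed the job in at about 33 s, with the arm holding it level and still over the black mat.

- **Keeper bar:** I pushed it shut until the force at the stop reached about 11 N, slightly over your 10 N. The final camera fit put it at -0.006 rad, which is shut within measuring error.
- **Right tin:** it was silent. The torque about the jaw axis stayed the same when the tin was thrown both ways. I put it back flat in its own bay, and its pose and height matched the start to within about 2 mm.
- **Middle tin:** the first throws gave only about half the torque swing I expected. Repeated forward throws then took it from -0.07 to +0.09 N·m, where it levelled off. That matches a 200 g slug lying 45 mm off centre. The tin had not slipped lengthways in the grip.
- **Left tin:** I never lifted or shook it, because the middle tin had already shown the rattle. It is still in its bay.
- **Final hold:** the tin's underside is about 14 cm above the mat and its centre about 17 cm. The bystanders looked unmoved in the last pictures, but I did not measure them.

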